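# Cover the dark box and hold its sprung shutter half open

## Robot

A 6-joint arm with a two-finger parallel gripper is mounted at the origin on the work surface. World frame = base frame: x ahead of the robot, y to its left, z up, the work surface at z = 0. Lengths are in mm, angles in rad, forces in N, time in s.
With the tool pointing down it reaches from about 275 to 750 mm from the base axis. Payload 10.2 kg.
Tool frame: the origin (TCP) lies midway between the tips of the shut fingers; the grasp point (between the pads) lies 19 mm behind it (ctrl.grip_depth is the distance from the TCP to the grasp point, in mm); y points along the fingers, x is the direction in which the jaws open and shut, and the axes are right-handed (so a half turn about y gives the same grasp; the last joint's range is limited). The gripper opens to 85 mm and grips with 20 to 120 N. Pads are 22 mm wide; open, the fingers measure 114 mm over their backs; the gripper's body (76 mm by 85 mm) begins 54 mm behind the grasp point. The pads swing forward as they close: fully open they stand 13 mm farther back than shut.
Start: joints at [0.925, 0.313, 1.498, -0, 1.331, -0.223], TCP at [215.429, 478.771, 231.294] pointing down, gripper open.
Joint ranges: [-2.94, 2.94], [-0.97, 2.17], [0.19, 2.56], [-1.23, 4.37], [0.02, 3.11], [-2.88, 2.88]. Speed limits (rad/s): [2.39, 2.39, 3.01, 3.14, 3.14, 3.14].

## Interface

Orientations are given as a unit quaternion [w, x, y, z].
In Python, from rig import ctrl gives the robot as it stands. The module is installed in compiled form; this text tells all that it offers.
- The arm moves only by the tool drive_tool, never from a script. Its arguments are lists of equal length, an entry for each row: "gripper": the closure, from 0 (fully open) to 1 (shut); "offset": the shift along the tool's x, y, z in m, a list of three; "turn": the turn about the tool's y in degrees. In form: {"gripper": [gripper, ...], "offset": [[tx, ty, tz], ...], "turn": [turn, ...]}. A call has 1 to 20 rows; each row shifts and turns the commanded pose from where the row before left it, along the tool's axes as they then stand; what a row does not reach is not made up. A row lasts 1/12 s, in which the tool goes at most 41.7 mm and 7.16 degrees, less where a joint would pass 70% of its speed; a pose out of reach is approached as far as the arm can. A call is refused whole if a number of a shift passes 0.0417 or a number of a turn 7.16, either way. A call with a gripper value outside its range is refused whole. The fingers move at their own pace and stop on an object; "force" is the grip in N (left out, the last holds). Time passes only in rows, so rows that do not move let the fingers close. It gives the time, the measured TCP pose, the force and the opening at its end, in the units of the state.
- ctrl.sense(): the state, without advancing time (a new reading comes with each control period).
- ctrl.capture(name): name is "side" or "top"; returns (picture, depth): 384x512x3 uint8, red, green, blue; 384x512 float32, mm along the optical axis (not along the pixel's ray), 0 where there is no reading.
- ctrl.camera_params(name): a dict with "fovy" (degrees; the focal length in pixels is half the picture's height over the tangent of half this angle, whatever the lens; pixels are square), "cx", "cy" (the principal point, pixels), "view" (4x4, takes a point from world to camera coordinates). Camera axes: x right, y down, z forward; pixel columns grow to the right and rows downward; lengths in mm; the calibration is good to about 2 mm. A picture is of the moment at which its call begins. camera_params takes no time and is no camera call.
- ctrl.finish_job(): hands the job in, once; it reports no verdict.
Trained networks look in the newest picture that a camera, given by its name, has taken for a name from the list of things; names that differ only in an ending like _2 or _b are one class to them, and where a whole thing is asked for, a point or a joint stands for the part that bears it (a point fixed in the world has none). Each returns a list of dicts, best first, with "score" (0 to 1); they miss things now and then, are a little off and sometimes report something else, mostly with a low value. They report only what shows in the picture. A call takes as long as a camera call. They do not tell look-alikes from the thing itself.
- ctrl.boxes_of(camera, query): "centre" ([x, y, z] in mm, in the coordinates of the camera as it stood for that picture, good to about 4 mm: the middle of the surface that is visible of it).
- ctrl.regions_of(camera, query): "mask" (384x512 bool, what is visible of it).
- ctrl.pinpoint(camera, query): "centre" ([x, y, z] in mm, in the coordinates of the camera as it stood for that picture, good to about 4 mm: a listed point, or the origin of a listed thing).
The state is a dict: "time_s": time; "joints": joint angles; "dq": joint speeds; "tau": joint torques, N m; "eef_pos": TCP position; "ee_rot": TCP orientation; "force": force on the tool from outside, world axes, zero at the start; "wrist_torque": the same for the moment, N m; "grip_width": opening from 0.0 (shut) to 1.0 (fully open).
Only numpy, scipy, OpenCV 4.12 (cv2) and the standard library are available. Lean on these libraries where they do the work, as an engineer would, in place of code of your own. Each camera call takes 0.05 s, during which the arm holds its last target.

## Task

The grey dark box holds a light-sensitive watch dial that is about to be photographed through its window. Set the loose round cover onto the box's raised loading port without dropping it, so that it sits seated and level, and let go of it; only then slide the sprung shutter by its fin until the window is half open (never past three quarters) and hold it there: finish while still holding the shutter half open against its spring. Leave the pocket watch, the loupe and the watch movement where they stand.

Things in the scene. Friction and masses are not known exactly. Their poses are not given: they have to be found in the camera images.
- dark_box: Grey fixed box, 150 (x) by 360 (y) mm, top 45 mm above the table; origin: centre of its underside; turned up to 0.45 rad. On top: the round port at y +100 mm; at y -37.5 mm a window 50 by 70 mm under the shutter, between rails 6 mm high at x +-36 mm; a spring barrel 13 mm high at x 52 mm. White lines by the -x rail mark the fin's closed, half (long line) and open places.
- port_rim (a point): Centre of the loading port's rim, at the top of the open aluminium collar: outer diameter 90 mm, inner diameter 80 mm, 20 mm high, so the rim is 65 mm above the table. z is up; axes as those of the box.
- cover_knob (a point): Loose aluminium cover, 0.13 to 0.24 kg, level on the table: disc 100 mm across, 6 mm thick; below it a tapered plug 9 mm high (64 mm across at its foot, 73 mm at the disc) that drops into the port; on top a black knob 24 mm across, 30 mm high. This point: half-way up the knob, 15 mm above the disc's top, 30 mm above the plug's foot. z up along the axis.
- cover_seat (a point): Centre of the underside of the cover's disc, 9 mm above the plug's foot, 21 mm below cover_knob. It comes to lie on port_rim when the cover is seated. z points up along the cover's axis.
- shutter_fin (a point): Centre of the upright fin on the shutter blade: 34 (box x) by 12 (box y, the sliding direction) by 40 mm high, foot 49 mm and top 89 mm above the table. It can be pinched across its 12 mm or pushed on its +y face. The blade is 64 by 86 by 4 mm with the fin at its centre. The fin slides along the box's -y as the shutter opens.
- half_mark (a point): The point where the centre of the fin (shutter_fin) lies when the shutter is exactly half open; fixed to the box, 40 mm from the closed place along the box's -y, beside the long white line.
- shutter (a joint): Opening of the shutter in m: 0 closed (where its spring returns it when let go), 0.080 fully open, 0.040 half; grows as the fin slides along the box's -y, away from the loading port. The spring pulls it shut with about 3 N at 0, 7 N at half and 11 N at full opening.
- pocket_watch: Bystander: gold pocket watch leaning on a low round stand 56 mm across, about 60 mm high; origin at the centre of its underside.
- loupe: Bystander: black eyepiece magnifier 38 mm across, 30 mm high, standing; origin at the centre of its underside.
- movement: Bystander: brass watch movement with small wheels on a round wooden holder 64 mm across, about 22 mm high in all; origin at the centre of its underside.
There are look-alikes about, which are no part of the job. Leave any red look-alike of the part that bears cover_knob alone.

How it is judged (in metres and radians):
On the way:
1. the cover sits seated and level on the loading port, let go, with the shutter still closed (horizontal distance between cover_seat and port_rim below 0.007 m and z of cover_seat in the frame of port_rim between -0.003 and 0.003 m and angle between cover_seat's own z axis and vertical below 0.05 rad and contact force between the fingers and cover below 0.2 N and value of joint shutter below 0.012 m), for 0.2 s.
At the end, for the whole second after the job is handed in: The cover is seated on the port (within 7 mm sideways and 3 mm in height of the rim, tilted less than 0.05 rad) and not touched; the shutter is still, within 6 mm of half travel (34 to 46 mm), held there by the fingers with more than 2 N (horizontal distance between cover_seat and port_rim below 0.007 m and z of cover_seat in the frame of port_rim between -0.003 and 0.003 m and angle between cover_seat's own z axis and vertical below 0.05 rad and value of joint shutter between 0.034 and 0.046 m and velocity of joint shutter between -0.01 and 0.01 m/s and contact force between the fingers and shutter above 2 N and contact force between each of the arm, the fingers and cover below 0.5 N); the arm keeps its last pose, push and grip.
It fails at once if the shutter is opened by more than 15 mm while the cover is not on the port (value of joint shutter above 0.015 m and distance between cover_seat and port_rim above 0.012 m).
It fails at once if the shutter is opened past three quarters (value of joint shutter above 0.061 m).
It fails at once if the cover is dropped: let go more than 30 mm above its seat over the port (contact force between anything else and cover below 0.05 N and z of cover_seat in the frame of port_rim above 0.03 m and horizontal distance between cover_seat and port_rim below 0.06 m).
It fails at once if a bystander (pocket watch, loupe or movement) is moved over 20 mm or tipped (distance of any of pocket_watch, loupe, movement from where it was at the start of the episode above 0.02 m or angle between any of pocket_watch, loupe, movement's own z axis and vertical above 0.3 rad).
It also fails if it takes over 51 s, if anything falls off the work surface, if the arm or the gripper's body presses on something with over 40 N, if the wrist force passes 120 N, or if a joint passes its speed limit or range.

## Working session

There is one attempt and no reset: what is moved stays moved. The work goes in short steps, Python scripts to look and compute and a tool call to move; the robot and the scene stay as the last step left them, time stands still between calls to the robot, and variables do not carry over. Pictures are saved under pics/ and viewed, and the job is handed in when it is done.

Besides the shell and the picture viewer there is one more tool, called after "Request:" as name(argument=value, ...) on one line, values as JSON. drive_tool: Moves the arm, as the interface text tells. Its arguments: {"type":"object","properties":{"gripper":{"type":"array","items":{"type":"number"}},"offset":{"type":"array","items":{"type":"array","items":{"type":"number"}}},"turn":{"type":"array","items":{"type":"number"}},"force":{"type":"number"}},"required":["gripper","offset","turn"]}

```bash
mkdir -p pics; cat > h.py <<'E'
import numpy as np, cv2
from rig import ctrl
def cap(n,f):
    p,d=ctrl.capture(n); cv2.imwrite('pics/'+f+'.png',p[:,:,::-1]); np.save(f'pics/{f}.npy',d); return p,d
def K(n):
    c=ctrl.camera_params(n); f=192/np.tan(np.radians(c['fovy'])/2); return f,c['cx'],c['cy'],np.array(c['view'])
def w(n,p):
    V=K(n)[3]; return np.linalg.inv(V)@np.append(p,1)
def pix(n,u,v,z):
    f,cx,cy,V=K(n); return w(n,[(u-cx)*z/f,(v-cy)*z/f,z])[:3]
def proj(n,P):
    f,cx,cy,V=K(n); q=V@np.append(P,1); return f*q[0]/q[2]+cx,f*q[1]/q[2]+cy
E
python3 - <<'E'
from h import *
np.set_printoptions(precision=1,suppress=True)
s=ctrl.sense();print(s['eef_pos'],s['ee_rot'],s['time_s'],s['force'],s['grip_width'])
for c in('top','side'):
    p,d=cap(c,c+'0'); print(K(c))
    for q in('cover_knob','port_rim','shutter_fin','half_mark','dark_box','pocket_watch','loupe','movement'):
        for r in ctrl.pinpoint(c,q)[:3]:
            P=w(c,r['centre'])[:3]; print(c,q,round(r['score'],2),P,np.array(proj(c,P)))
E
```

```text
[215.3 478.5 230.7] [-0.6  0.6  0.4 -0.4] 0.0 [0.4 0.1 0.7] 1.0028038434160247
(np.float64(471.8356041532285), 258.9616812683014, 190.33074658817716, array([[  -0. ,   -1. ,    0. ,   18. ],
       [  -1. ,    0. ,   -0.1,  513.6],
       [   0.1,   -0. ,   -1. , 1253.8],
       [   0. ,    0. ,    0. ,    1. ]]))
top cover_knob 0.91 [750.7 236.7  26.8] [177.9 104.7]
top cover_knob 0.9 [279.3 226.4  33.5] [179.5 278.8]
top cover_knob 0.88 [261.1 382.9  28.4] [120.5 286. ]
top port_rim 0.7 [508.9  88.6  66.3] [231.1 190.8]
top shutter_fin 0.63 [526.3 -50.1  73.7] [284.2 183.6]
top half_mark 0.58 [532.5 -94.1  69.8] [300.8 181.3]
top dark_box 0.92 [519.8 -13.2  -0.2] [269.2 188.9]
top pocket_watch 0.85 [ 611.4 -292.2    1.5] [369.4 155.6]
top movement 0.73 [610.5 288.6  -1.5] [160.4 157. ]
(np.float64(396.60364018387673), 259.90787279060754, 190.32458130471502, array([[   0.8,   -0.6,    0. , -413.6],
       [  -0.3,   -0.5,   -0.8,  258.6],
       [   0.4,    0.6,   -0.6,  864.4],
       [   0. ,    0. ,    0. ,    1. ]]))
side cover_knob 0.96 [425.5 287.2  30.4] [186.9 169.2]
side cover_knob 0.77 [750.5 237.1  28. ] [281.5 145.9]
side cover_knob 0.76 [264.6 381.8  29.1] [125.  171.2]
side port_rim 0.61 [505.7  84.7  63.4] [244.5 186.5]
side shutter_fin 0.57 [527.6 -55.   67. ] [280.9 210.9]
side half_mark 0.58 [531.8 -90.2  72. ] [290.7 216.7]
side dark_box 0.68 [525.3 -19.   -0.9] [271.1 222.1]
side pocket_watch 0.57 [ 615.4 -289.6    0.3] [366.9 272.7]
side loupe 0.73 [ 448.  -315.9    1.1] [321.7 314.3]
side movement 0.74 [609.5 290.9   1.9] [237.4 157.7]
side movement 0.17 [ 618.7 -293.1    2.9] [369.2 272.4]
```

View pics/top0.png

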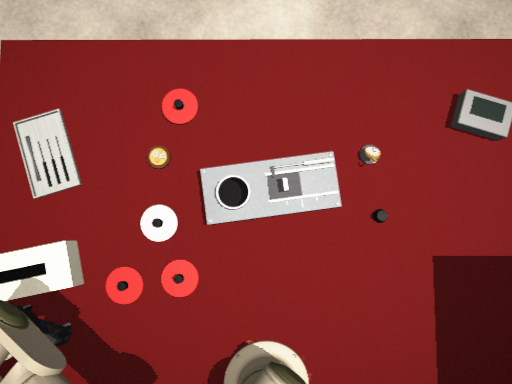

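View pics/side0.png

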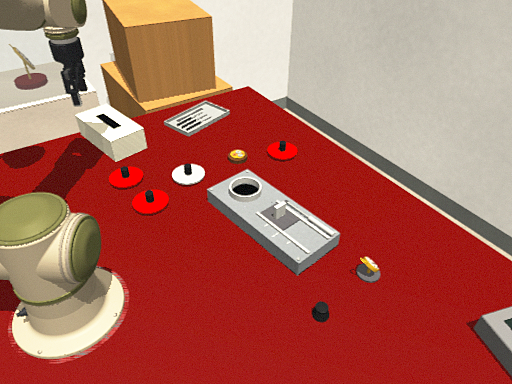

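Candidates for cover_knob in the top picture are reds at (180,105), (180,278) and (124,285), plus one bare-aluminium at (159,222), which is (187,172) in the side picture. I choose the aluminium one, and check it with a crop and finer measurements.

```bash
python3 - <<'E'
from h import *
np.set_printoptions(precision=1,suppress=True)
def ray(n,u,v,z):
    a=pix(n,u,v,500);b=pix(n,u,v,1000);t=(z-a[2])/(b[2]-a[2]);return a+t*(b-a)
ims={}
for c in('top','side'):
    p,_=ctrl.capture(c);d=np.load(f'pics/{c}0.npy');ims[c]=p
    f,cx,cy,V=K(c);v,u=np.mgrid[:384,:512]
    P=np.stack([(u-cx)*d/f,(v-cy)*d/f,d,np.ones_like(d)],-1)@np.linalg.inv(V).T
    P=P[...,:3]
    for q in ('cover_knob','port_rim','dark_box','shutter_fin'):
        for r in ctrl.regions_of(c,q)[:4]:
            m=r['mask']&(d>0)
            if m.sum()<5: continue
            X=P[m];print(c,q,round(r['score'],2),m.sum(),'px',u[m].mean(),v[m].mean(),'xyz med',np.median(X,0),'z5,95',np.percentile(X[:,2],[5,95]), 'rgb',p[m].mean(0))
    # knob
    # disc: bright pixels around cover
    R=np.hypot(P[...,0]-426,P[...,1]-287)
    g=p.min(2)
    m=(R<75)&(g>110); 
    cs,_=cv2.findContours(m.astype(np.uint8),cv2.RETR_EXTERNAL,cv2.CHAIN_APPROX_NONE)
    k=max(cs,key=cv2.contourArea)
    W=np.array([ray(c,a,b,13) for a,b in k[:,0]]); (x,y),r=cv2.minEnclosingCircle(W[:,:2].astype(np.float32)); 
    A=np.c_[2*W[:,:2],np.ones(len(W))];s=np.linalg.lstsq(A,(W[:,:2]**2).sum(1),rcond=None)[0]
    print(c,'disc',x,y,r,'lsq',s[:2],np.sqrt(s[2]+s[:2]@s[:2]))
    m=(np.hypot(P[...,0]-426,P[...,1]-287)<45)&(p.max(2)<70)&(P[...,2]>18);X=P[m];print(c,'knob',m.sum(),X.mean(0),X[:,2].max(), X[X[:,2]>38].mean(0))
    # port rim top
    m=(np.hypot(P[...,0]-508,P[...,1]-87)<60)&(P[...,2]>58)&(P[...,2]<72)
    k=np.argwhere(m)[:,::-1]; W=P[m]
    hull=cv2.convexHull(k.astype(np.int32))[:,0]; W=np.array([ray(c,a,b,65) for a,b in hull])
    A=np.c_[2*W[:,:2],np.ones(len(W))];s=np.linalg.lstsq(A,(W[:,:2]**2).sum(1),rcond=None)[0]
    print(c,'rim',s[:2],np.sqrt(s[2]+s[:2]@s[:2]),np.median(P[m][:,2]))
    m=(np.abs(P[...,0]-527)<35)&(np.abs(P[...,1]+50)<35)&(P[...,2]>78)&(P[...,2]<95);X=P[m];print(c,'fin',m.sum(),X.mean(0))
    # box top
    m=(np.hypot(P[...,0]-520,P[...,1]+15)<220)&(np.abs(P[...,2]-45)<5);X=P[m][:,:2].astype(np.float32);print(c,'box',cv2.minAreaRect(X))
top=cv2.resize(ims['top'][150:250,120:350],None,fx=3,fy=3,interpolation=cv2.INTER_CUBIC)
cv2.imwrite('pics/topcrop.png',top[:,:,::-1])
cv2.imwrite('pics/sidecrop.png',cv2.resize(ims['side'][130:290,150:350],None,fx=3.5,fy=3.5,interpolation=cv2.INTER_CUBIC)[:,:,::-1])
E
```

```text
top cover_knob 0.94 1014 px 179.0207100591716 105.97041420118343 xyz med [748.7 234.1  14.9] z5,95 [10.  42.5] rgb [231.2  69.5  65.8]
top cover_knob 0.91 1083 px 123.50046168051708 285.2428439519852 xyz med [262.2 376.6  14.6] z5,95 [10.1 41.7] rgb [231.3  64.8  61.7]
top cover_knob 0.67 1039 px 157.92589027911453 222.99230028873916 xyz med [427.  288.2  14.7] z5,95 [10.2 41.6] rgb [235.8 234.3 232.1]
top cover_knob 0.6 1056 px 178.80113636363637 277.91477272727275 xyz med [280.2 230.6  14.4] z5,95 [10.  42.1] rgb [235.1  73.4  69.8]
top port_rim 0.69 7414 px 269.5138926355544 187.8079309414621 xyz med [519.2 -13.6  45.1] z5,95 [ 3.9 56.2] rgb [188.7 189.  188.1]
top dark_box 0.96 7555 px 269.325612177366 187.9714096624752 xyz med [518.4 -11.6  45. ] z5,95 [ 3.7 56.1] rgb [188.  187.8 186.9]
top shutter_fin 0.61 765 px 283.1124183006536 184.6143790849673 xyz med [525.3 -46.3  49.2] z5,95 [44.8 87.3] rgb [132.  128.2 128.4]
top disc 428.09637451171875 288.0072021484375 50.92299270629883 lsq [428.3 287.9] 49.73216416828484
top knob 61 [427.9 285.9  42.6] 49.94958322367074 [428.1 287.1
[... 686 characters left out ...]
 [505.3 -56.8  44.2] z5,95 [ 5.2 58.6] rgb [167.6 167.9 163. ]
side dark_box 0.57 6626 px 272.9850588590401 220.33308179897375 xyz med [504.3 -57.3  44.2] z5,95 [ 4.9 58.6] rgb [167.  167.3 162.4]
side shutter_fin 0.96 621 px 279.90821256038646 214.98389694041867 xyz med [520.9 -57.2  49. ] z5,95 [46.3 87.3] rgb [149.8 145.5 141. ]
side disc 428.6484375 287.2026672363281 53.41061019897461 lsq [427.4 285.9] 45.82866349903273
side knob 64 [425.3 281.6  35.3] 46.63112530587125 [426.8 284.6  43.6]
side rim [503.8  81.1] 46.102449363721945 62.86696933696646
side fin 73 [523.  -53.7  85.6]
side box ((518.9815063476562, -13.03485107421875), (153.4557342529297, 365.1842346191406), 7.300161361694336)
```

View pics/topcrop.png

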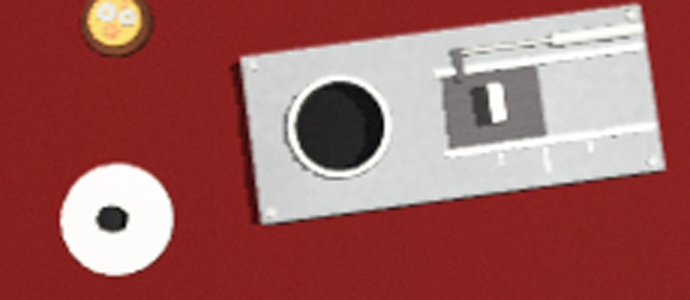

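View pics/sidecrop.png

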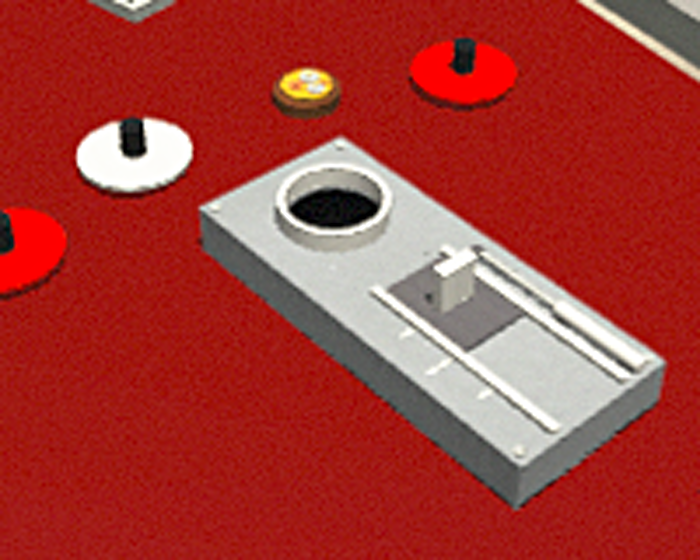

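```bash
cat >> h.py <<'E'
from scipy.spatial.transform import Rotation as Ro
def tool():
    s=ctrl.sense();q=s['ee_rot'];R=Ro.from_quat([q[1],q[2],q[3],q[0]]).as_matrix();return s,R,np.array(s['eef_pos'])
def go(P):
    s,R,p=tool();print('t',round(s['time_s'],2),'pos',p,'F',np.array(s['force']),'grip',round(s['grip_width'],3),'yaw x',np.degrees(np.arctan2(R[1,0],R[0,0])));
    print('tool offset to',P,'=',R.T@(np.array(P)-p))
E
python3 - <<'E'
from h import *
np.set_printoptions(precision=2,suppress=True)
print(tool()[1]);go([428.2,287.5,16]);print(tool()[0]['joints'])
E
```

```text
[[ 0.41 -0.   -0.91]
 [ 0.91  0.    0.41]
 [-0.   -1.    0.  ]]
t 1.4 pos [215.41 478.78 231.29] F [-0.04 -0.02  0.13] grip 1.001 yaw x 65.77730067385215
tool offset to [428.2, 287.5, 16] = [ -87.13  215.29 -272.54]
[ 0.92  0.31  1.5   0.    1.33 -0.22]
```

Request:
drive_tool(gripper=[0,0,0,0,0,0,0,0,0,0,0,0,0,0,0], offset=[[-0.011,0.01,-0.034],[-0.011,0.01,-0.034],[-0.011,0.01,-0.034],[-0.011,0.01,-0.034],[-0.011,0.01,-0.034],[-0.011,0.01,-0.034],[-0.011,0.01,-0.034],[-0.01,0.01,-0.034],[0,0,0],[0,0,0],[0,0,0],[0,0,0],[0,0,0],[0,0,0],[0,0,0]], turn=[0,0,0,0,0,0,0,0,-6.34,-6.34,-6.34,-6.34,-6.34,0,0], force=40)

```text
time_s: 2.65
eef_pos: [427.8, 287.8, 151.3]
ee_rot: [0.467, -0.467, -0.531, 0.531]
force: [-0.4, -0.6, -0.7]
grip_width: 1.0
```

```bash
python3 - <<'E'
from h import *
np.set_printoptions(precision=2,suppress=True)
go([428.2,287.5,16])
E
```

```text
t 2.65 pos [427.8  287.83 151.3 ] F [-0.4  -0.61 -0.67] grip 1.0 yaw x 97.29038733808326
tool offset to [428.2, 287.5, 16] = [ -0.38 135.3   -0.35]
```

Request:
drive_tool(gripper=[0,0,0,0,0,0,0,0], offset=[[0,0.03,0],[0,0.03,0],[0,0.03,0],[0,0.02,0],[0,0.015,0],[0,0.01,0],[0,0,0],[0,0,0]], turn=[0,0,0,0,0,0,0,0])

```text
time_s: 3.32
eef_pos: [428.0, 287.9, 16.6]
ee_rot: [-0.467, 0.467, 0.531, -0.531]
force: [0.5, -0.5, 0.1]
grip_width: 0.997
```

```bash
python3 - <<'E'
from h import *
np.set_printoptions(precision=2,suppress=True)
go([428.2,287.5,16])
p,d=cap('side','s1');cv2.imwrite('pics/s1c.png',cv2.resize(p[90:240,110:290],None,fx=4,fy=4,interpolation=cv2.INTER_CUBIC)[:,:,::-1])
E
```

```text
t 3.32 pos [427.98 287.92  16.61] F [ 0.54 -0.46  0.1 ] grip 0.997 yaw x 97.39735526903601
tool offset to [428.2, 287.5, 16] = [-0.45  0.61 -0.16]
```

View pics/s1c.png

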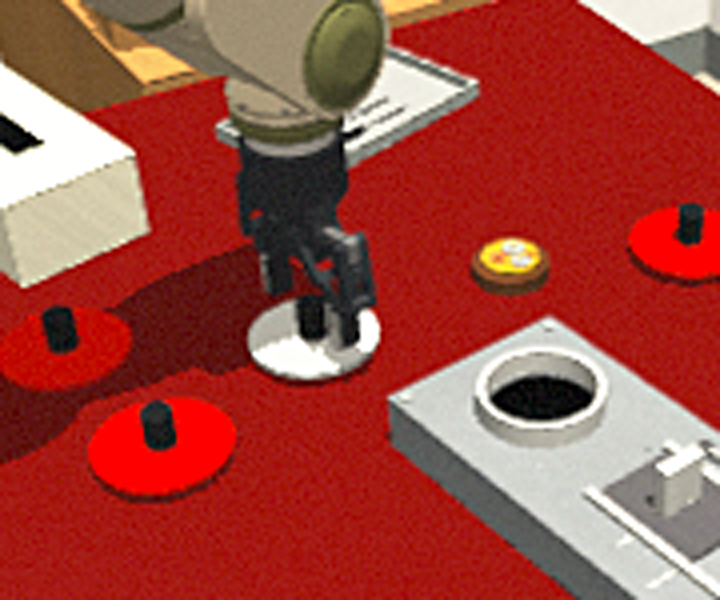

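The jaws straddle the knob of the aluminium cover, at crop (310,318). Closing.

Request:
drive_tool(gripper=[1,1,1,1,1,1,1,1,1,1,1,1], offset=[[0,0,0],[0,0,0],[0,0,0],[0,0,0],[0,0,0],[0,0,0],[0,0,0],[0,0,0],[0,0,0],[0,0,0],[0,0,0],[0,0,0]], turn=[0,0,0,0,0,0,0,0,0,0,0,0], force=60)

```text
time_s: 4.37
eef_pos: [428.1, 287.9, 16.8]
ee_rot: [-0.466, 0.466, 0.532, -0.531]
force: [-0.7, -0.5, 4.9]
grip_width: 0.26
```

Request:
drive_tool(gripper=[1,1,1,1,1,1,1,1], offset=[[0,-0.005,0],[0,-0.015,0],[0,-0.02,0],[0,-0.02,0],[0,-0.02,0],[0,-0.02,0],[0,0,0],[0,0,0]], turn=[0,0,0,0,0,0,0,0])

```text
time_s: 5.03
eef_pos: [427.8, 287.9, 116.4]
ee_rot: [-0.466, 0.466, 0.532, -0.531]
force: [-0.0, 0.5, -2.8]
grip_width: 0.263
```

```bash
python3 - <<'E'
from h import *
np.set_printoptions(precision=2,suppress=True)
go([506.5,85.7,117])
p,d=cap('side','s2');cv2.imwrite('pics/s2c.png',cv2.resize(p[70:220,110:290],None,fx=4,fy=4,interpolation=cv2.INTER_CUBIC)[:,:,::-1])
E
```

```text
t 5.03 pos [427.8  287.86 116.39] F [-0.01  0.52 -2.79] grip 0.263 yaw x 97.47475148821134
tool offset to [506.5, 85.7, 117] = [-210.68   -0.61  -51.73]
```

View pics/s2c.png

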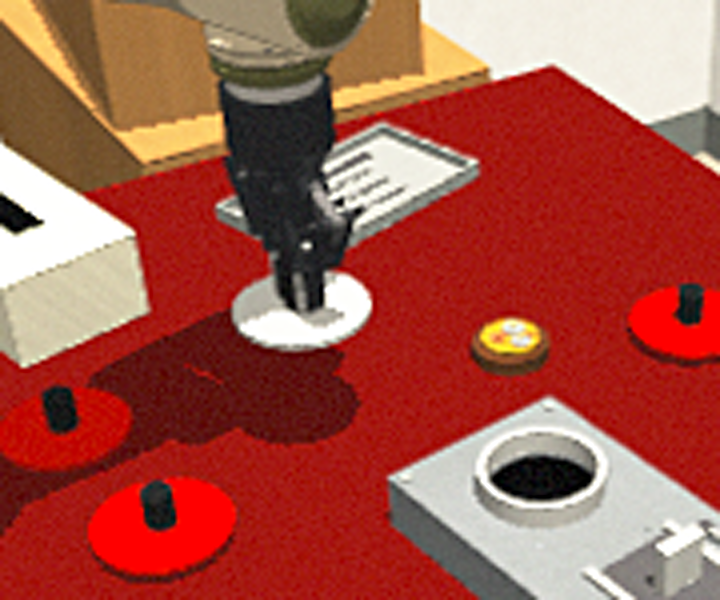

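Request:
drive_tool(gripper=[1,1,1,1,1,1,1,1,1,1,1,1,1], offset=[[-0.01,0,-0.0027],[-0.02,0,-0.005],[-0.025,0,-0.006],[-0.025,0,-0.006],[-0.025,0,-0.006],[-0.025,0,-0.006],[-0.025,0,-0.006],[-0.025,0,-0.006],[-0.02,0,-0.005],[-0.01,0,-0.003],[0,0,0],[0,0,0],[0,0,0]], turn=[0,0,0,0,0,0,0,0,0,0,0,0,0])

```text
time_s: 6.17
eef_pos: [505.7, 87.1, 115.8]
ee_rot: [0.467, -0.466, -0.531, 0.532]
force: [0.8, 0.7, -2.4]
grip_width: 0.259
```

```bash
python3 - <<'E'
from h import *
np.set_printoptions(precision=2,suppress=True)
go([506.5,85.7,73])
for c,r in(('side',(60,240,170,350)),('top',(130,250,180,330))):
    p,d=cap(c,c+'3');a,b,e,f=r;cv2.imwrite(f'pics/{c}3c.png',cv2.resize(p[a:b,e:f],None,fx=4 if c=='top' else 3.3,fy=4 if c=='top' else 3.3,interpolation=cv2.INTER_CUBIC)[:,:,::-1])
E
```

```text
t 6.17 pos [505.75  87.1  115.84] F [ 0.77  0.74 -2.44] grip 0.259 yaw x 97.51351950382652
tool offset to [506.5, 85.7, 73] = [-1.51 42.84 -0.61]
```

View pics/side3c.png

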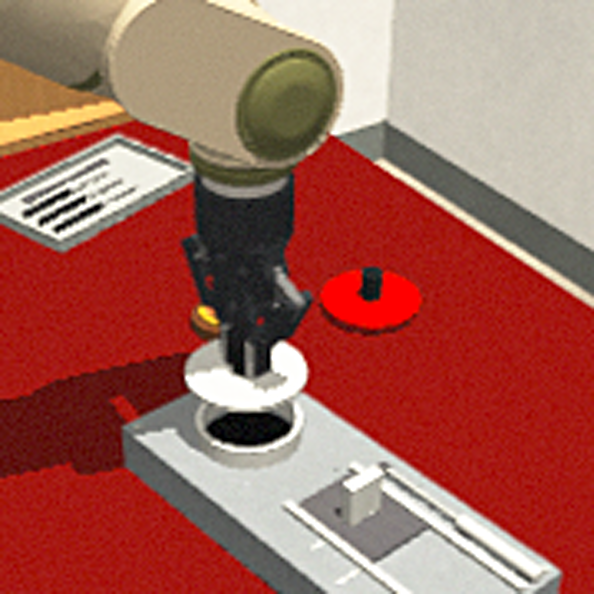

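View pics/top3c.png

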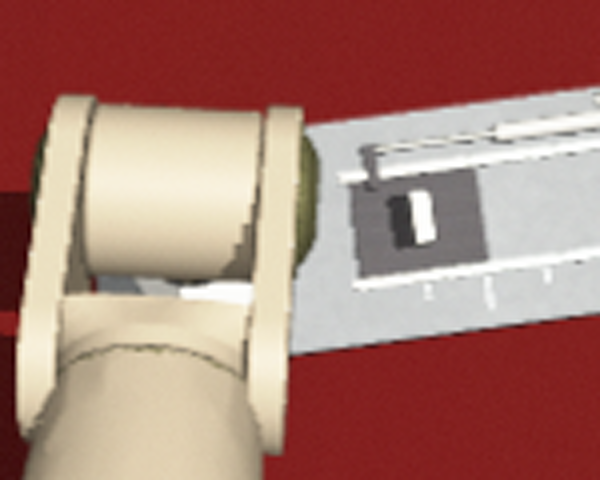

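Request:
drive_tool(gripper=[1,1,1,1,1,1,1,1,1,1], offset=[[-0.0015,0.005,-0.0006],[0,0.008,0],[0,0.008,0],[0,0.006,0],[0,0.005,0],[0,0.004,0],[0,0.003,0],[0,0.002,0],[0,0,0],[0,0,0]], turn=[0,0,0,0,0,0,0,0,0,0])

```text
time_s: 7.1
eef_pos: [507.2, 84.9, 75.4]
ee_rot: [-0.466, 0.466, 0.532, -0.532]
force: [0.1, 0.2, -2.3]
grip_width: 0.262
```

```bash
python3 - <<'E'
from h import *
np.set_printoptions(precision=2,suppress=True)
go([506.5,85.7,72.8])
E
```

```text
t 7.1 pos [507.23  84.92  75.38] F [ 0.06  0.22 -2.27] grip 0.262 yaw x 97.47826400132682
tool offset to [506.5, 85.7, 72.8] = [0.86 2.58 0.63]
```

Request:
drive_tool(gripper=[1,1,1,1,1,1], offset=[[0.0008,0.001,0.0006],[0,0.001,0],[0,0.0008,0],[0,0,0],[0,0,0],[0,0,0]], turn=[0,0,0,0,0,0])

```text
time_s: 7.6
eef_pos: [506.5, 85.7, 72.8]
ee_rot: [-0.466, 0.466, 0.532, -0.531]
force: [-3.1, 0.9, 3.6]
grip_width: 0.258
```

```bash
python3 - <<'E'
from h import *
np.set_printoptions(precision=2,suppress=True)
go([506.5,85.7,72.8])
p,d=cap('side','s4');cv2.imwrite('pics/s4c.png',cv2.resize(p[120:240,190:340],None,fx=5,fy=5,interpolation=cv2.INTER_CUBIC)[:,:,::-1])
E
```

```text
t 7.6 pos [506.47  85.68  72.78] F [-3.11  0.93  3.64] grip 0.258 yaw x 97.47808570433791
tool offset to [506.5, 85.7, 72.8] = [ 0.02 -0.02 -0.03]
```

View pics/s4c.png

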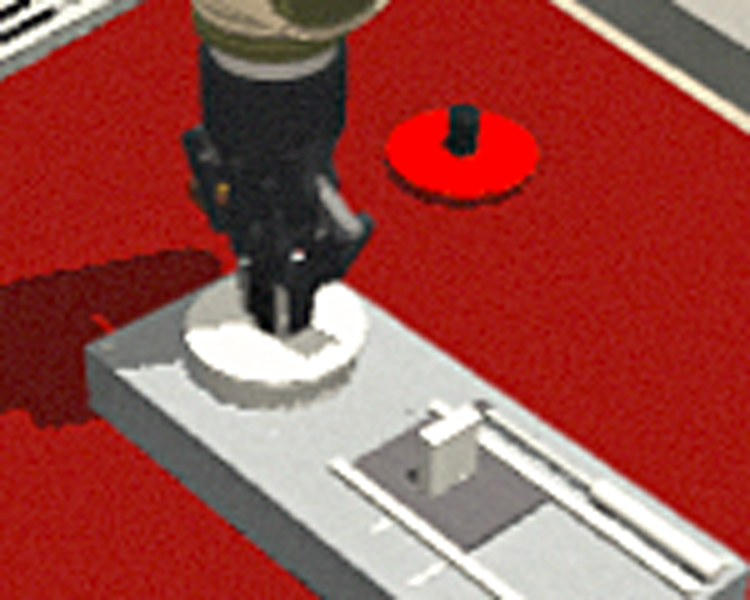

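Request:
drive_tool(gripper=[0.6,0.5,0.4,0.3,0,0,0,0,0,0], offset=[[0,0,0],[0,0,0],[0,0,0],[0,0,0],[0,0,0],[0,0,0],[0,0,0],[0,0,0],[0,0,0],[0,0,0]], turn=[0,0,0,0,0,0,0,0,0,0])

```text
time_s: 8.48
eef_pos: [506.5, 85.6, 72.5]
ee_rot: [0.466, -0.466, -0.532, 0.532]
force: [0.5, -0.1, 0.6]
grip_width: 1.001
```

Request:
drive_tool(gripper=[0,0,0,0,0,0,0], offset=[[0,-0.01,0],[0,-0.02,0],[0,-0.025,0],[0,-0.025,0],[0,-0.02,0],[0,0,0],[0,0,0]], turn=[0,0,0,0,0,0,0])

```text
time_s: 9.07
eef_pos: [506.8, 85.6, 173.8]
ee_rot: [-0.466, 0.467, 0.532, -0.531]
force: [-0.6, 0.1, -1.1]
grip_width: 1.002
```

```bash
python3 - <<'E'
from h import *
np.set_printoptions(precision=2,suppress=True)
go([524.2,-50.5,173])
p,d=cap('side','s5');cv2.imwrite('pics/s5c.png',cv2.resize(p[110:250,190:340],None,fx=4,fy=4,interpolation=cv2.INTER_CUBIC)[:,:,::-1])
for r in ctrl.pinpoint('side','cover_seat'):print(w('side',r['centre']))
E
```

```text
t 9.07 pos [506.81  85.64 173.77] F [-0.61  0.14 -1.09] grip 1.002 yaw x 97.47909796924233
tool offset to [524.2, -50.5, 173] = [-137.25    0.84    0.48]
[506.33  90.82  68.06   1.  ]
[275.95 228.76   8.41   1.  ]
[754.07 230.52   6.92   1.  ]
[258.12 375.64   8.54   1.  ]
```

View pics/s5c.png

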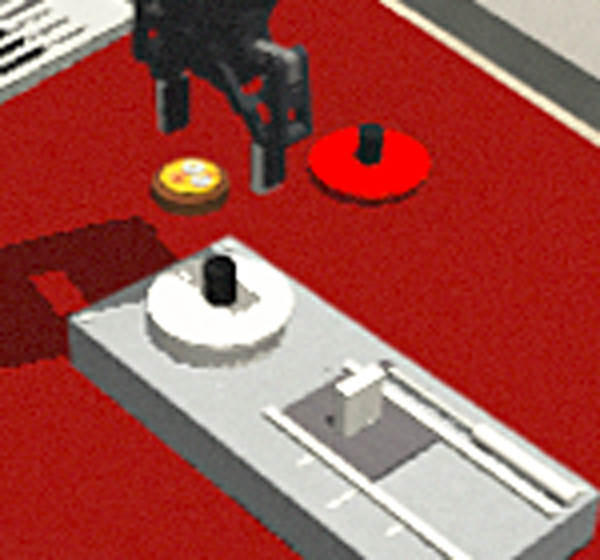

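Request:
drive_tool(gripper=[0,0,0,0,0,0,0,0], offset=[[-0.015,0,0],[-0.03,0,0],[-0.03,0,0],[-0.03,0,0],[-0.02,0,0],[-0.012,0,0],[0,0,0],[0,0,0]], turn=[0,0,0,0,0,0,0,0])

```text
time_s: 9.83
eef_pos: [524.0, -49.8, 171.9]
ee_rot: [0.467, -0.466, -0.531, 0.531]
force: [0.4, 0.8, 0.1]
grip_width: 1.002
```

```bash
python3 - <<'E'
from h import *
np.set_printoptions(precision=2,suppress=True)
go([524.2,-50.5,60])
for c in('top','side'):
    p,d=cap(c,c+'6');f,cx,cy,V=K(c);v,u=np.mgrid[:384,:512]
    P=(np.stack([(u-cx)*d/f,(v-cy)*d/f,d,np.ones_like(d)],-1)@np.linalg.inv(V).T)[...,:3]
    m=(np.hypot(P[...,0]-506,P[...,1]-86)<58)&(P[...,2]>66)&(P[...,2]<76)&(p.min(2)>100);X=P[m]
    pl=np.linalg.lstsq(np.c_[X[:,:2]-[506,86],np.ones(len(X))],X[:,2],rcond=None)[0]
    print(c,m.sum(),'plane',pl*[1000,1000,1],cv2.minEnclosingCircle(X[:,:2].astype(np.float32)))
    m=(np.hypot(P[...,0]-506,P[...,1]-86)<58)&(P[...,2]>93)&(P[...,2]<106);print('knob top',m.sum(),P[m].mean(0) if m.any() else 0)
    m=(np.hypot(P[...,0]-524,P[...,1]+50)<30)&(P[...,2]>80)&(P[...,2]<95)&(p.min(2)>90);print('fin',m.sum(),P[m].mean(0) if m.any() else 0)
    cv2.imwrite(f'pics/{c}6c.png',cv2.resize(p[110:250,190:340],None,fx=4,fy=4,interpolation=cv2.INTER_CUBIC)[:,:,::-1])
E
```

```text
t 9.83 pos [523.97 -49.76 171.91] F [0.42 0.81 0.11] grip 1.002 yaw x 97.44182706325572
tool offset to [524.2, -50.5, 60] = [ -0.87 111.91  -0.26]
top 992 plane [-0.52 -7.76 70.72] ((505.806640625, 86.3233413696289), 50.04780197143555)
knob top 67 [505.72  85.96 100.78]
fin 2 [508.35 -50.03  87.  ]
side 550 plane [-0.81  0.79 70.17] ((505.03289794921875, 84.2613754272461), 52.28462600708008)
knob top 54 [504.31  82.81  98.46]
fin 62 [522.83 -53.2   86.61]
```

View pics/side6c.png

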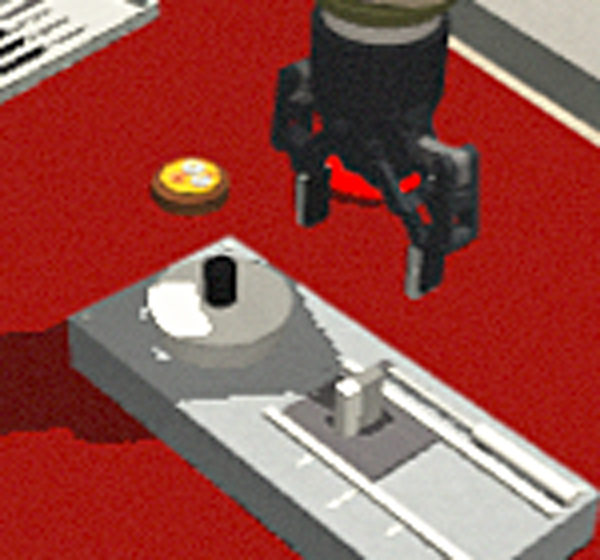

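View pics/top6c.png

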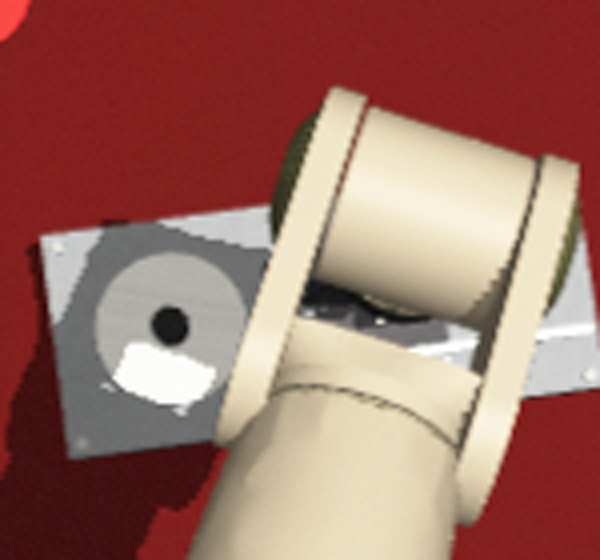

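Request:
drive_tool(gripper=[0,0,0,0,0,0,0,0], offset=[[-0.0008,0.02,0],[0,0.03,0],[0,0.03,0],[0,0.02,0],[0,0.01,0],[0,0.005,0],[0,0,0],[0,0,0]], turn=[0,0,0,0,0,0,0,0])

```text
time_s: 10.6
eef_pos: [525.0, -50.8, 58.5]
ee_rot: [-0.466, 0.467, 0.532, -0.531]
force: [-0.1, 0.1, 0.1]
grip_width: 1.003
```

```bash
python3 - <<'E'
from h import *
np.set_printoptions(precision=2,suppress=True)
go([524.2,-50.5,57])
p,d=cap('side','s7');cv2.imwrite('pics/s7c.png',cv2.resize(p[110:250,190:340],None,fx=4,fy=4,interpolation=cv2.INTER_CUBIC)[:,:,::-1])
E
```

```text
t 10.6 pos [525.   -50.78  58.53] F [-0.07  0.06  0.07] grip 1.003 yaw x 97.50849908292362
tool offset to [524.2, -50.5, 57] = [0.38 1.53 0.76]
```

View pics/s7c.png

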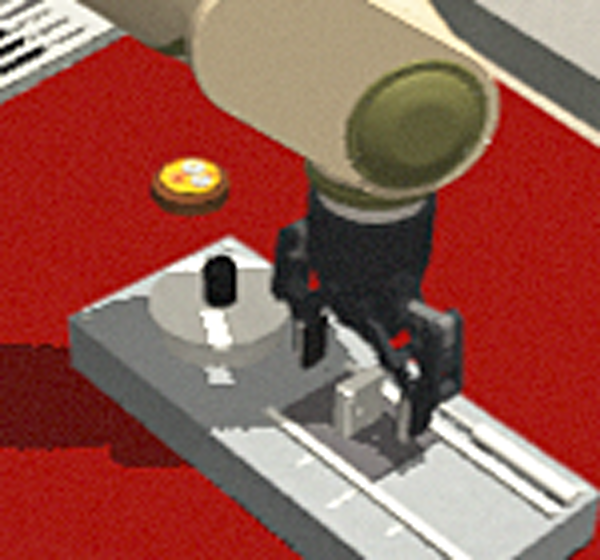

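The cover is seated and the fingers straddle the fin at crop (360,403). Pinching it now.

Request:
drive_tool(gripper=[1,1,1,1,1,1,1,1,1,1,1,1,1,1], offset=[[0,0,0],[0,0,0],[0,0,0],[0,0,0],[0,0,0],[0,0,0],[0,0,0],[0,0,0],[0,0,0],[0,0,0],[0,0,0],[0,0,0],[0,0,0],[0,0,0]], turn=[0,0,0,0,0,0,0,0,0,0,0,0,0,0], force=50)

```text
time_s: 11.82
eef_pos: [524.4, -51.1, 57.6]
ee_rot: [0.466, -0.466, -0.532, 0.532]
force: [-2.2, -0.5, 5.2]
grip_width: 0.127
```

```bash
python3 - <<'E'
from h import *
np.set_printoptions(precision=2,suppress=True)
go([529.4,-90.2,57])
E
```

```text
t 11.82 pos [524.42 -51.06  57.64] F [-2.24 -0.5   5.19] grip 0.127 yaw x 97.47719042128202
tool offset to [529.4, -90.2, 57] = [-39.45   0.65   0.16]
```

Request:
drive_tool(gripper=[1,1,1,1,1,1,1,1,1,1,1,1], offset=[[-0.003,0,0],[-0.005,0,0],[-0.005,0,0],[-0.005,0,0],[-0.005,0,0],[-0.005,0,0],[-0.005,0,0],[-0.004,0,0],[-0.002,0,0],[0,0,0],[0,0,0],[0,0,0]], turn=[0,0,0,0,0,0,0,0,0,0,0,0])

```text
time_s: 12.82
eef_pos: [529.4, -88.6, 57.7]
ee_rot: [-0.467, 0.466, 0.532, -0.531]
force: [-1.5, 6.8, 6.4]
grip_width: 0.133
```

```bash
python3 - <<'E'
from h import *
np.set_printoptions(precision=2,suppress=True)
go([529.6,-90.2,57])
for c,r in(('side',(110,250,190,340)),('top',(130,250,180,330))):
    p,d=cap(c,c+'8');a,b,e,f=r;cv2.imwrite(f'pics/{c}8c.png',cv2.resize(p[a:b,e:f],None,fx=4,fy=4,interpolation=cv2.INTER_CUBIC)[:,:,::-1])
    for q in('shutter_fin','half_mark','cover_seat'):
        for x in ctrl.pinpoint(c,q)[:1]:print(c,q,x['score'],w(c,x['centre']))
E
```

```text
t 12.82 pos [529.37 -88.57  57.65] F [-1.49  6.8   6.35] grip 0.133 yaw x 97.47249885782084
tool offset to [529.6, -90.2, 57] = [-1.65  0.65 -0.02]
side shutter_fin 0.83 [529.13 -88.94  69.37   1.  ]
side half_mark 0.57 [531.55 -94.37  71.49   1.  ]
side cover_seat 0.81 [506.28  90.92  67.5    1.  ]
top shutter_fin 0.33 [506.24  86.82  82.8    1.  ]
top half_mark 0.53 [519.17 -15.75   2.93   1.  ]
top cover_seat 0.97 [503.08  85.67  69.35   1.  ]
```

View pics/side8c.png

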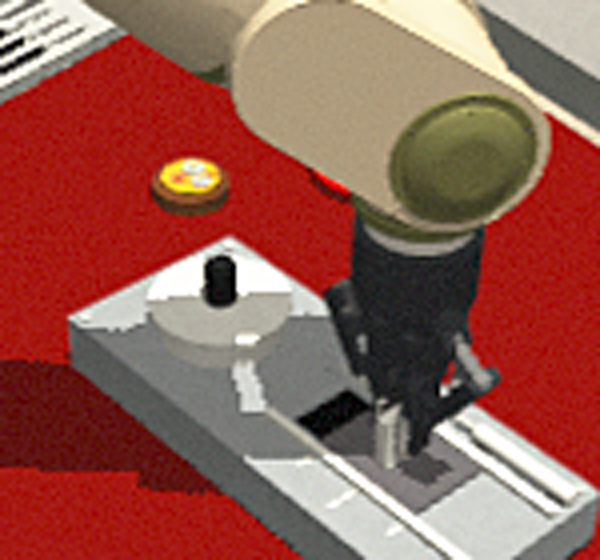

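View pics/top8c.png

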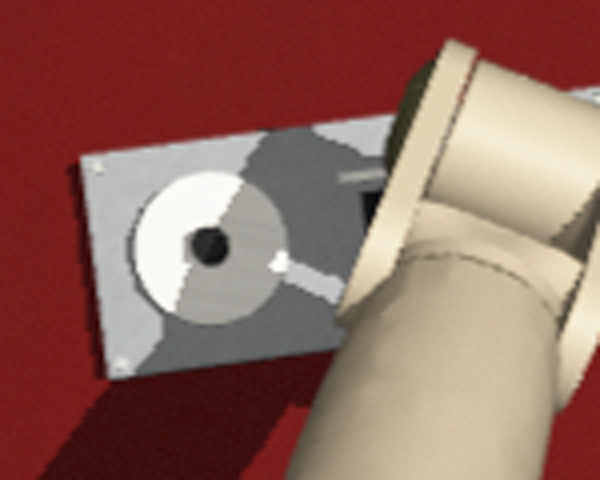

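Request:
drive_tool(gripper=[1,1,1,1,1,1,1,1], offset=[[-0.0015,0,0],[0,0,0],[0,0,0],[0,0,0],[0,0,0],[0,0,0],[0,0,0],[0,0,0]], turn=[0,0,0,0,0,0,0,0])

```text
time_s: 13.88
eef_pos: [529.5, -90.0, 57.6]
ee_rot: [-0.467, 0.466, 0.532, -0.531]
force: [-1.6, 7.0, 7.2]
grip_width: 0.132
```

```bash
python3 - <<'E'
from h import *
np.set_printoptions(precision=2,suppress=True)
go([529.6,-90.2,57])
# opening from window gap: dark pixels projected on z=45 in box frame
p,d=cap('side','s9')
a=np.radians(7.47);bx=np.array([np.cos(a),np.sin(a)]);by=np.array([-np.sin(a),np.cos(a)]);o=np.array([519.5,-13.4])
im=np.zeros((400,160,3),np.uint8)
dst=[];src=[]
for X,Y in((-75,-180),(75,-180),(75,180),(-75,180)):
    q=o+X*bx+Y*by;src.append(proj('side',[*q,47]));dst.append(((X+75)*1.5,(Y+180)*1.5))
H=cv2.getPerspectiveTransform(np.float32(src),np.float32(dst));r=cv2.warpPerspective(p,H,(225,540),flags=cv2.INTER_CUBIC)
cv2.imwrite('pics/warp9.png',r[:,:,::-1])
print([ (round(Y,0),int(r[int((Y+180)*1.5),int((-15+75)*1.5)].max())) for Y in range(-60,20,3)])
E
```

```text
t 13.88 pos [529.51 -89.97  57.62] F [-1.59  6.98  7.23] grip 0.132 yaw x 97.4774729786038
tool offset to [529.6, -90.2, 57] = [-0.24  0.62 -0.06]
[(-60, 105), (-57, 76), (-54, 77), (-51, 76), (-48, 80), (-45, 80), (-42, 77), (-39, 77), (-36, 82), (-33, 45), (-30, 5), (-27, 9), (-24, 14), (-21, 22), (-18, 5), (-15, 14), (-12, 0), (-9, 21), (-6, 95), (-3, 118), (0, 122), (3, 123), (6, 119), (9, 120), (12, 121), (15, 123), (18, 121)]
```

View pics/warp9.png

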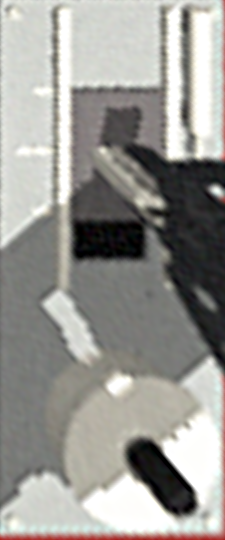

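```bash
python3 -c "
from rig import ctrl
print(ctrl.finish_job())"
```

```text
the job is handed in; nothing more can be done
None
```

I set the aluminium cover (not a red look-alike) on the loading port and let go. After that I pinched the shutter's fin, slid it to about half open, and handed the job in at about 14 s while still holding it. The hand-in gave no verdict.

**Cover:** After release, the top camera put the disc about 1 mm from the port centre. Its top was at about 70.7 mm, where 71 mm is expected. The fitted tilt was under 0.01 rad, and the shutter was still closed then.

**Shutter:** The fin had been pulled about 39 mm from where I pinched it, and the blade edge in the side picture also gave an opening of about 39 mm. The arm felt 7.0 N along the slide, which matches the spring at half opening, and the grip opening fitted the 12 mm fin.

**Checks that disagreed:**
- At the end, the top camera's networks misplaced the fin and half mark because the arm hid them.
- The side network put `cover_seat` about 5 mm off in y (the rim fit from that camera was about 5 mm off the other way), and its half mark was about 4 mm off.
- I used the shape fits and the tool's own travel instead of these.

**Bystanders:** The arm stayed away from the pocket watch, loupe and movement, but I did not measure their positions again at the end.

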